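Slide the illuminator lens to its marked stop

TASK

Press down the release pad in the middle of the lens carriage to free its brake and, keeping it pressed, push the carriage along the rail until it rests against the marked stop (the one with the upright post and ball). Then let the pad spring back up and move clear. Use the fingertips only, without gripping or lifting anything; never force the carriage while the brake is on, do not lean on it hard, and leave the other things on the bench where they are.

Things in the scene. Friction and masses are not known exactly. Their poses are not given: they have to be found in the camera images.
- pad_top (a point): The release pad: steel plate 44 x 46 mm in the middle of the carriage between its two cross bars, with a raised black rubber ridge (14 mm wide, 46 mm long along the rail) across its middle. The point is the centre of the ridge's top face, 42 mm above the bench at rest; it goes down with the pad. At rest y axis along the rail, z up.
- pad (a joint): Tilt of the release pad as it is pressed, in rad: 0 at rest, 0.2 at the bottom, where the ridge is 5.6 mm lower. It is hinged inside the carriage on the robot's side, 28 mm from the ridge. Pressed on the ridge it gives at about 9 N and takes about 11 N at the bottom. At rest its spring holds a brake on; with the ridge 3 mm down (0.11) it is fully free. Let go, it springs up and brakes.
- carriage_mid (a point): The lens carriage: dark steel slider 120 mm long along the rail, 64 mm wide, deck 33.5 mm above the bench. The point is its centre, 30 mm above the bench on the rail's middle line, straight under the pad's centre; y axis along the rail. End faces 60 mm from it. It carries an upright lens in a black ring (top 91 mm high), 74 mm off the middle line, away from the robot.
- carriage (a joint): Travel of the carriage along the rail in m, growing to the rail's +y; limits +-0.12. Brake free: about 1 N of friction; braked: holds 10 N or more. Two cross bars stand on the carriage, 64 mm across the rail, 16 mm thick, tops 51.5 mm above the bench, centres 40 mm either side of the pad's centre: 64 mm clear between them, room for a fingertip to push against.
- rail: Straight level aluminium rail, bolted to the bench, 400 mm long, 60 mm wide, top 22 mm above the bench, with a dark end foot at each end (30 mm tall). Origin at the centre of its underside, y axis along it, x axis away from the robot.
- marked_stop_mid (a point): The marked stop: fixed aluminium block, 64 mm across the rail, 24 mm along it, top 38 mm above the bench, with an upright steel post with a ball on it (ball 22 mm, top 89 mm high, 12 mm off the middle line, away from the robot). At either end of the rail. The point is the block's centre, 30 mm above the bench on the middle line; y axis along the rail. The carriage rests against it when the two centre points are 72 mm apart.
- plain_stop_mid (a point): The plain stop, at the other end of the rail: the same fixed block without post and ball; point and axes likewise.
- dish: Bystander, loose, to be left alone: shallow open glass dish, 90 mm across, 16 mm tall. Origin at the centre of its underside.
- oil: Bystander, loose, to be left alone: small amber glass bottle with a black cap, 28 mm across, 60 mm tall. Origin at the centre of its underside.
- canister: Bystander, loose, to be left alone: black round screw-top canister, 38 mm across, 65 mm tall. Origin at the centre of its underside.
- slidebox: Bystander, loose, to be left alone: flat grey plastic box for glass slides, 90 x 170 x 28 mm. Origin at the centre of its underside.
- beaker: Bystander, loose, to be left alone: clear open beaker, 68 mm across, 85 mm tall. Origin at the centre of its underside.
- driver: Bystander, loose, to be left alone: screwdriver lying on the bench, 160 mm long. Origin under the middle of the tool.
- tissue: Bystander, loose, to be left alone: small cardboard box of lens paper, 75 x 110 x 40 mm. Origin at the centre of its underside.

How it is judged:
By the outcome, as a careful person would: the job done as asked, in the order asked, and still so for the second after the job is handed in, with the robot touching nothing.
It also fails if it takes over 35 s, if anything falls off the work surface, if the arm or the gripper's body presses on something with over 40 N, if the wrist force passes 120 N, or if a joint passes its speed limit or range.

ROBOT

A 6-joint arm with a two-finger parallel gripper is mounted at the origin on the work surface. World frame = base frame: x ahead of the robot, y to its left, z up, the work surface at z = 0. Lengths are in m, angles in rad, forces in N, time in s.
With the tool pointing down it reaches from about 0.25 to 0.775 m from the base axis. Payload 4 kg.
Tool frame: the origin (TCP) lies midway between the tips of the shut fingers; the grasp point (between the pads) lies 19 mm behind it (robot.tcp_to_grasp is the distance from the TCP to the grasp point, in m); x points along the fingers, y is the direction in which the jaws open and shut, and the axes are right-handed (so a half turn about x gives the same grasp; the last joint's range is limited). The gripper opens to 94 mm and grips with 3 to 60 N. Pads are 16 mm wide; open, the fingers measure 119 mm over their backs; the gripper's body (75 mm by 177 mm) begins 78 mm behind the grasp point.
Start: joints at [1.016, 0.087, 1.371, -0, 1.684, -0.103], TCP at [0.24, 0.495, 0.185] pointing down, gripper open.
Joint ranges: [-3.1, 3.1], [-0.76, 2.03], [0.27, 2.55], [-1.08, 4.22], [0.17, 2.65], [-2.57, 2.57]. Speed limits (rad/s): [2.79, 2.79, 3.14, 3.14, 3.14, 3.14].

INTERFACE

Orientations are given as [roll, pitch, yaw] about the fixed x, y, z axes, in that order (R = Rz(yaw) Ry(pitch) Rx(roll)).
In Python, from bench import robot gives the robot as it stands.
- The arm moves only by the tool send_rows, never from a script. Its argument "increments" is a list of rows, each a list of 5 numbers: the opening, from -1 (shut) to 1 (fully open), so that 0 is half open, then the shift along the tool's x, y, z in m, then the turn about the tool's x in rad. In form: [[hand, tx, ty, tz, roll], ...]. A call has 1 to 5 rows; each row is the pose to reach, as a shift and turn from the pose commanded when the call began, along the tool's axes at that moment; what a row does not reach only later rows make up. A row lasts 1/12 s, in which the tool goes at most 41.7 mm and 7.16 degrees, less where a joint would pass 70% of its speed; a pose out of reach is approached as far as the arm can. A call with a gripper value outside its range is refused whole. The fingers move at their own pace and stop on an object; the grip force is fixed at half the most. Time passes only in rows, so rows that repeat a pose let the fingers close. It gives the time, the measured TCP pose, the force and the opening at its end, in the units of the state.
- robot.get_obs(): the state, without advancing time (a new reading comes with each control period).
- robot.snapshot(name): name is "side" or "top" or "wrist"; returns a dict with "image" (480x640x3 uint8, red, green, blue), "intrinsics" (3x3 intrinsics, pixels), "world_from_camera" (4x4, takes a point from camera to world coordinates). Camera axes: x right, y down, z forward; pixel columns grow to the right and rows downward; lengths in m; the calibration is good to about 2 mm. A picture is of the moment at which its call begins. There is no depth.
- robot.close_job(): hands the job in, once; it reports no verdict.
The state is a dict: "time": time; "joint_positions": joint angles; "qvel": joint speeds; "joint_torque": joint torques, N m; "tool_pos": TCP position; "ee_rot": TCP orientation; "wrist_force": force on the tool from outside, world axes, zero at the start; "wrist_torque": the same for the moment, N m; "width": finger opening in m.
Only numpy, scipy, OpenCV 4.12 (cv2) and the standard library are available. Lean on these libraries where they do the work, as an engineer would, in place of code of your own. Each camera call takes 0.05 s, during which the arm holds its last target.

## Working session

There is one attempt and no reset: what is moved stays moved. The work goes in short steps, Python scripts to look and compute and a tool call to move; the robot and the scene stay as the last step left them, time stands still between calls to the robot, and variables do not carry over. Pictures are saved under pics/ and viewed, and the job is handed in when it is done.

Besides the shell and the picture viewer there is one more tool, called after ">>>" by a JSON object that holds its "fn" and its "kwargs". send_rows: Moves the arm, as the interface text tells. Its arguments: {"type":"object","properties":{"increments":{"type":"array"}},"required":["increments"]}

```bash
ls; mkdir -p pics; cat > h.py <<'E'
import numpy as np,cv2
from bench import robot
def snap(n,f):
    s=robot.snapshot(n); cv2.imwrite('pics/'+f,s['image'][:,:,::-1]); np.savez('pics/'+f[:-4]+'.npz',K=s['intrinsics'],T=s['world_from_camera'],im=s['image']); return s
def back(f,uv,z):
    d=np.load('pics/'+f+'.npz');K,T=d['K'],d['T'];r=T[:3,:3]@np.linalg.solve(K,[uv[0],uv[1],1.]);o=T[:3,3];return o+r*(z-o[2])/r[2]
def proj(f,p):
    d=np.load('pics/'+f+'.npz');K,T=d['K'],d['T'];c=T[:3,:3].T@(np.array(p)-T[:3,3]);q=K@c;return q[:2]/q[2]
def crop(f,x0,y0,x1,y1,s,o):
    d=np.load('pics/'+f+'.npz');cv2.imwrite('pics/'+o,cv2.resize(d['im'][y0:y1,x0:x1,::-1],None,fx=s,fy=s,interpolation=cv2.INTER_CUBIC))
E
python3 - <<'E'
from h import *
print(robot.get_obs())
for n in ['side','top','wrist']:
    s=snap(n,n+'0.png'); print(n,s['intrinsics'],s['world_from_camera'])
E
```

```text
pics
{'time': 0.0, 'joint_positions': array([ 1.01588139e+00,  8.79580157e-02,  1.37222682e+00, -1.71626233e-06,
        1.68364142e+00, -1.03059822e-01]), 'qvel': array([-8.08303896e-05, -6.06630598e-04, -1.07614380e-03, -1.08372319e-03,
       -1.76581408e-04,  5.08054534e-04]), 'joint_torque': array([ 1.04668710e-03, -3.40182316e+01, -3.02426147e+01,  7.17587024e-02,
        3.30351549e-02, -1.62221913e-04]), 'tool_pos': array([0.23981488, 0.49429345, 0.18341654]), 'ee_rot': array([-1.67309246,  1.56856272, -2.12494777]), 'wrist_force': array([-0.59175139, -0.87335242, -0.02247319]), 'wrist_torque': array([ 0.00903607,  0.03735849, -0.00564284]), 'width': 0.09366485241584716}
side [[469.49123372   0.         317.82531443]
 [  0.         469.49123372 242.85416409]
 [  0.           0.           1.        ]] [[ 0.92055151 -0.21457163  0.32641069  0.25817971]
 [-0.38995132 -0.45588283  0.80006801 -0.74921113]
 [-0.02286687 -0.86378809 -0.50333612  0.56598113]
 [ 0.          0.          0.          1.        ]]
top [[462.36138184   0.         314.76312347]
 [  0.         462.36138184 239.02314205]
 [  0.           0.           1.        ]] [[-0.03006373 -0.98465834  0.17188405  0.42242456]
 [-0.99903488  0.03510995  0.02639333  0.01099746]
 [-0.03202325 -0.17092468 -0.98476356  0.93474823]
 [ 0.          0.          0.          1.        ]]
wrist [[387.54850534   0.         318.39161255]
 [  0.         387.54850534 245.19057378]
 [  0.           0.           1.        ]] [[ 0.43691352  0.86248299  0.25540098  0.1661366 ]
 [ 0.89950095 -0.41825253 -0.12634419  0.53100411]
 [-0.00214761  0.28493491 -0.95854446  0.38374158]
 [ 0.          0.          0.          1.        ]]
```

View pics/top0.png

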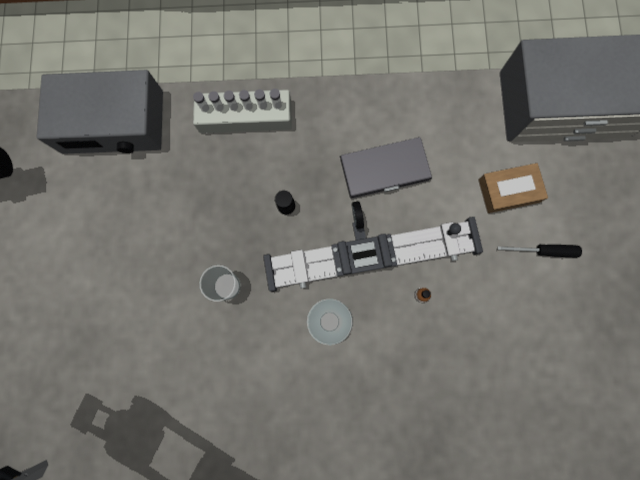

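View pics/side0.png

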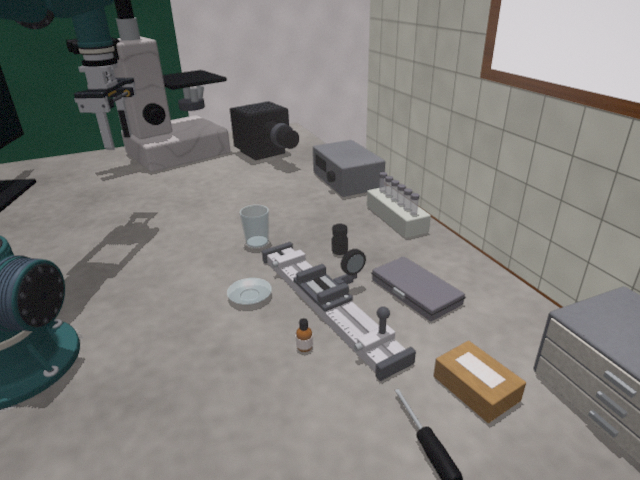

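View pics/wrist0.png

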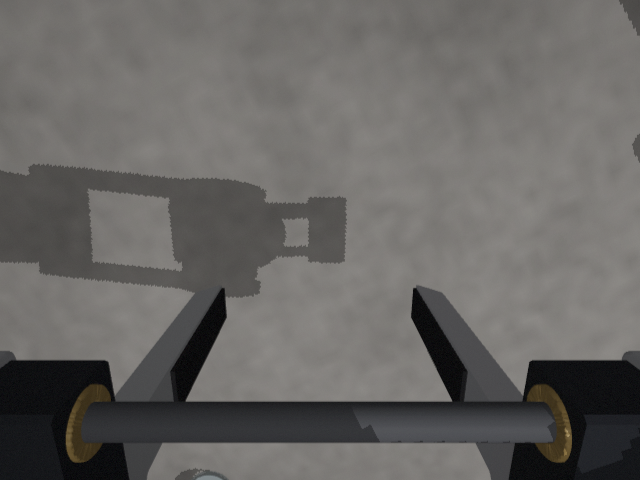

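The marked stop, with its ball near (455,229) in the top view, is at the right, towards −y. The carriage is near (365,254), with the lens at (359,215). Next I'll enlarge the crops.

```bash
python3 - <<'E'
from h import *
crop('top0',255,190,495,310,3.3,'c1.png')
crop('top0',325,195,405,285,6.6,'c2.png')
crop('side0',250,230,430,390,4,'c3.png')
E
```

```text
(no output)
```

View pics/c1.png

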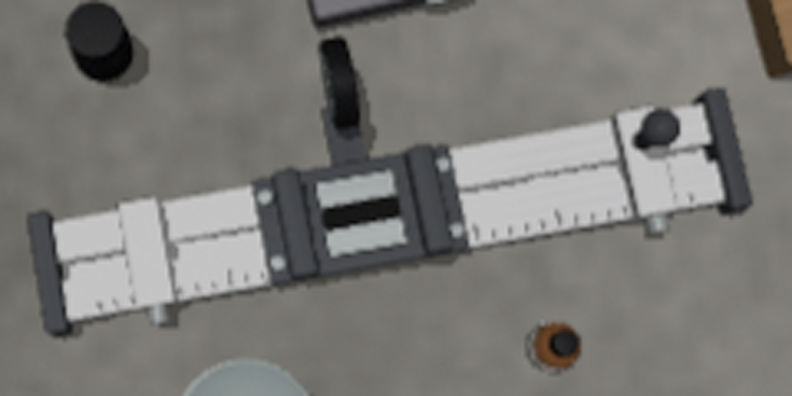

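View pics/c2.png

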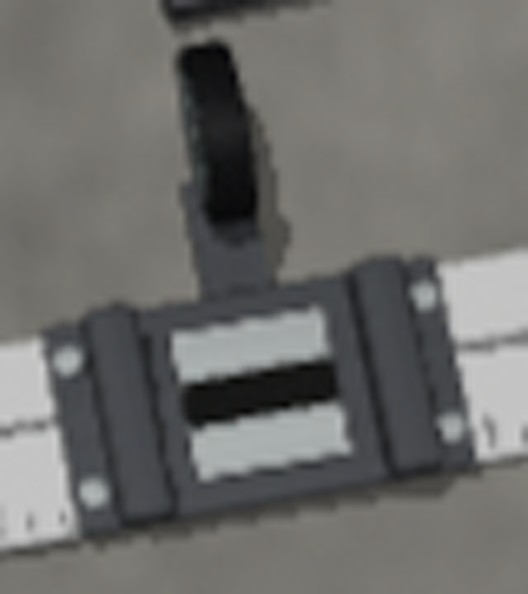

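View pics/c3.png

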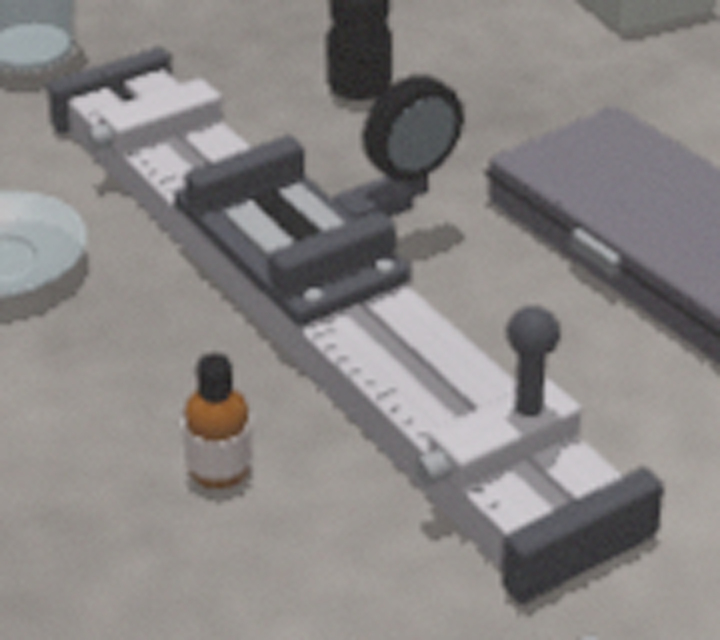

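```bash
python3 - <<'E'
from h import *
c1=lambda u,v:((u+.5)/3.3+254.5,(v+.5)/3.3+189.5)
c2=lambda u,v:((u+.5)/6.6+324.5,(v+.5)/6.6+194.5)
c3=lambda u,v:((u+.5)/4+249.5,(v+.5)/4+229.5)
B=lambda p,z,f='top0':back(f,p,z)
r=B(c2(262,391),.042);print('ridge',r)
fl=B(c1(46,272),.03);fr=B(c1(723,150),.03);print(fl,fr,np.linalg.norm(fl-fr))
e=fr-fl;e/=np.linalg.norm(e);print('dir',e,'angle',np.arctan2(e[1],e[0]),'mid',(fl+fr)/2)
m=B(c1(623,163),.038);print('stopface',m,'stop',m+e*.012)
print('ball',B(c1(660,127),.078))
a=B(c2(98,410),.0515);b=B(c2(400,365),.0515)  # rough bars
b1=[B(c2(*p),.0515) for p in [(88,315),(132,310),(170,515),(125,522)]];b2=[B(c2(*p),.0515) for p in [(352,268),(398,262),(440,465),(394,473)]]
a=np.mean(b1,0);b=np.mean(b2,0);print('bars',a,b,np.linalg.norm(a-b),(a+b)/2,(b-a)/np.linalg.norm(b-a))
for p in [r,a,b,m]: print(proj('side0',p), (proj('side0',p)-249.5)*4-.5 if 0 else ((proj('side0',p)-[249.5,229.5])*4))
print('travel', (m+e*.012-r)@e-.072, 'lat off', np.cross(e[:2],(r-fl)[:2]),np.cross(e[:2],(m-fl)[:2]))
print('oil',B((424,295),.06),'dish',B((330,322),.016),'slide near corner',B((351,195),.028),'lens top',B((359,205),.091))
E
```

```text
ridge [ 0.54565214 -0.06039254  0.042     ]
[0.51755885 0.12813823 0.03      ] [ 0.5770082  -0.27782124  0.03      ] 0.4102893085511942
dir [ 0.14489617 -0.98944687  0.        ] angle -1.4253882913168787 mid [ 0.54728352 -0.07484151  0.03      ]
stopface [ 0.56994751 -0.21609346  0.038     ] stop [ 0.57168627 -0.22796683  0.038     ]
ball [ 0.58329653 -0.22835027  0.078     ]
bars [ 0.53866628 -0.02058109  0.0515    ] [ 0.55022333 -0.09883938  0.0515    ] 0.07910704438779187 [ 0.5444448  -0.05971023  0.0515    ] [ 0.14609378 -0.98927075  0.        ]
[321.96351934 282.589038  ] [289.85407737 212.35615199]
[310.70178085 269.03214589] [244.8071234  158.12858355]
[332.31462869 288.61300767] [331.25851475 236.45203068]
[371.73774479 329.25444386] [488.95097915 399.01777545]
travel 0.09757809399499336 lat off 0.0004794322348849675 0.001957943988231077
oil [ 0.4617755  -0.16635453  0.06      ] dish [0.41716725 0.01079103 0.016     ] slide near corner [ 0.66828417 -0.0405943   0.028     ] lens top [ 0.63133013 -0.05109852  0.091     ]<stdin>:15: DeprecationWarning: Arrays of 2-dimensional vectors are deprecated. Use arrays of 3-dimensional vectors instead. (deprecated in NumPy 2.0)
```

```bash
cat >> h.py <<'E'
from scipy.spatial.transform import Rotation as Ro
def st():
    o=robot.get_obs();R=Ro.from_euler('xyz',o['ee_rot']).as_matrix();return o,R
E
python3 - <<'E'
from h import *
o,R=st();print(R)
e=np.array([.1455,-.9894,0]);e/=np.linalg.norm(e)
# roll so tool y along +-e
for s in (1,-1):
    v=R.T@(s*e);print('roll',np.arctan2(v[2],v[1]))
r=np.array([.5455,-.0602,.042])
t=r+e*.013+[0,0,.06]-[0,0,0]
print('target',t,'shift tool',R.T@(t-o['tool_pos']))
E
```

```text
[[-8.48108593e-04  4.36579986e-01  8.99665047e-01]
 [-1.42756930e-03  8.99663925e-01 -4.36580788e-01]
 [-9.99998621e-01 -1.65460212e-03 -1.39764520e-04]]
roll 2.5437852181204397
roll -0.5978074354693538
target [ 0.54739142 -0.07306167  0.102     ] shift tool [ 0.08222761 -0.37616751  0.52440683]
```

>>> {"fn": "send_rows", "kwargs": {"increments": [[-1, 0, -0.02, 0.028, 0], [-1, 0, -0.04, 0.056, 0], [-1, 0, -0.06, 0.084, 0], [-1, 0, -0.08, 0.112, 0], [-1, 0, -0.1, 0.14, 0]]}}

```text
time: 0.57
tool_pos: [0.3226, 0.3422, 0.1842]
ee_rot: [-1.777, 1.57, -2.228]
wrist_force: [0.4, -0.6, -0.6]
width: 0.064
```

>>> {"fn": "send_rows", "kwargs": {"increments": [[-1, 0, -0.02, 0.028, 0], [-1, 0, -0.04, 0.056, 0], [-1, 0, -0.06, 0.084, 0], [-1, 0, -0.08, 0.112, 0], [-1, 0, -0.1, 0.14, 0]]}}

```text
time: 0.98
tool_pos: [0.405, 0.1911, 0.1844]
ee_rot: [2.48, 1.571, 2.029]
wrist_force: [0.7, 0.1, -0.1]
width: 0.0309
```

>>> {"fn": "send_rows", "kwargs": {"increments": [[-1, 0, -0.02, 0.028, 0], [-1, 0, -0.04, 0.056, 0], [-1, 0, -0.06, 0.084, 0], [-1, 0, -0.08, 0.112, 0], [-1, 0, -0.1, 0.14, 0]]}}

```text
time: 1.4
tool_pos: [0.4873, 0.0399, 0.1843]
ee_rot: [2.879, 1.57, 2.427]
wrist_force: [-1.3, 0.4, -0.0]
width: 0.0006
```

>>> {"fn": "send_rows", "kwargs": {"increments": [[-1, 0, 0, 0, -0.12], [-1, 0, 0, 0, -0.24], [-1, 0, 0, 0, -0.36], [-1, 0, 0, 0, -0.48], [-1, 0, 0, 0, -0.598]]}}

```text
time: 1.82
tool_pos: [0.4868, 0.0414, 0.1841]
ee_rot: [2.825, 1.57, 2.976]
wrist_force: [0.3, -0.4, -0.0]
width: 0.0003
```

```bash
cat > s.py <<'E'
from h import *
o,R=st();print(o['time'],o['tool_pos'],o['ee_rot'],o['wrist_force'],o['width'],'qv',np.abs(o['qvel']).max());print(R.round(4))
e=np.array([.1455,-.9894,0]);e/=np.linalg.norm(e);n=np.array([-e[1],e[0],0])
r=np.array([.5455,-.0602,.042])
d=o['tool_pos']-r;print('rel ridge: along',d@e,'across',d@n,'up',d[2])
for k in (.014,):
  t=r+e*k+[0,0,.03];print('shift to 30mm above',R.T@(t-o['tool_pos']))
E
python3 s.py
```

```text
1.8167 [0.48679345 0.04135484 0.18408673] [2.82472335 1.56982186 2.9763622 ] [ 0.26346634 -0.43376804 -0.00873924] 0.0002858776632974722 qv 1.3994265298671948
[[-1.000e-03 -1.511e-01  9.885e-01]
 [ 2.000e-04  9.885e-01  1.511e-01]
 [-1.000e+00  3.000e-04 -9.000e-04]]
rel ridge: along -0.10901565724626898 across -0.043306247195180406 up 0.14208672782628004
shift to 30mm above [ 0.11200979 -0.1232914   0.04271716]
```

>>> {"fn": "send_rows", "kwargs": {"increments": [[-1, 0.01, -0.03, 0.01, 0], [-1, 0.03, -0.06, 0.02, 0], [-1, 0.055, -0.09, 0.032, 0], [-1, 0.08, -0.123, 0.0427, 0], [-1, 0.1, -0.123, 0.0427, 0]]}}

```text
time: 2.23
tool_pos: [0.5483, -0.0787, 0.0822]
ee_rot: [-1.943, 1.568, -1.801]
wrist_force: [-0.6, 0.4, -0.5]
width: 0.0003
```

```bash
python3 s.py; python3 - <<'E'
from h import *
snap('wrist','w1.png');snap('side','s1.png');crop('side0',250,230,430,390,4,'x.png');crop('s1',250,180,430,330,4,'s1c.png')
o,R=st();print(o['tool_pos'])
E
```

```text
2.2333 [ 0.54828643 -0.07868504  0.08218894] [-1.94255089  1.56833355 -1.80069262] [-0.59488989  0.42075095 -0.53574727] 0.0002733773877061005 qv 0.4318479516243609
[[-6.000e-04 -1.414e-01  9.900e-01]
 [-2.400e-03  9.900e-01  1.414e-01]
 [-1.000e+00 -2.300e-03 -9.000e-04]]
rel ridge: along 0.0186937508808302 across 6.732102408958825e-05 up 0.040188940130594535
shift to 30mm above [ 1.01782176e-02  4.71679746e-03 -7.77078505e-05]
[ 0.5439304  -0.07428332  0.07925647]
```

View pics/w1.png

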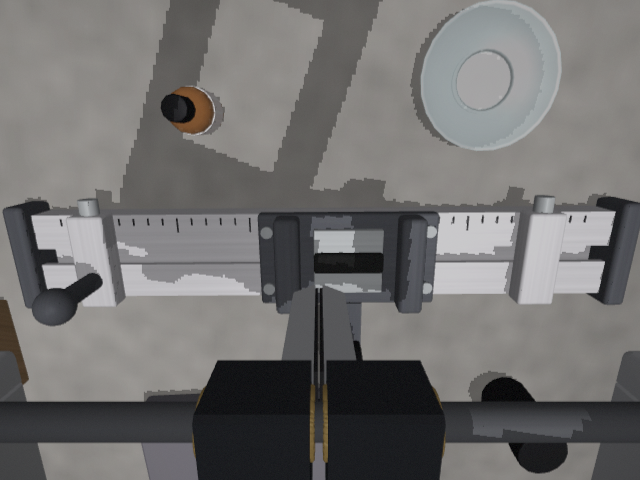

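View pics/s1c.png

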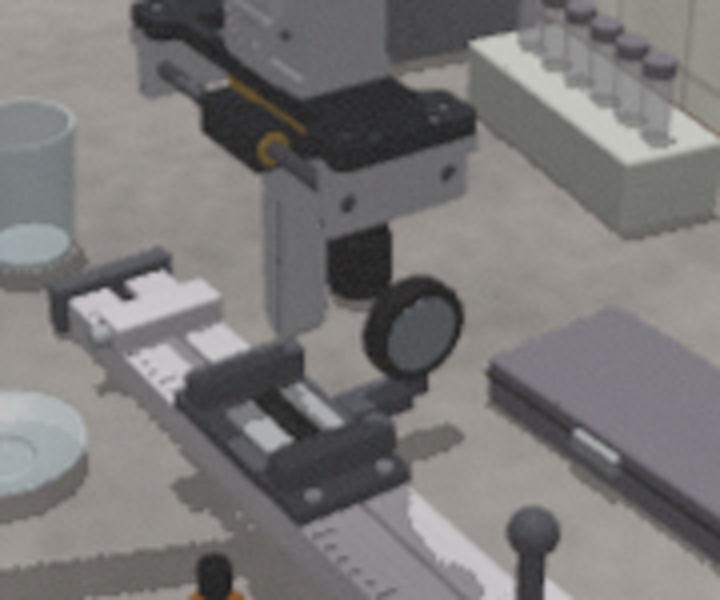

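```bash
python3 s.py; python3 - <<'E'
from h import *
snap('wrist','w2.png');crop('w2',220,180,480,340,3,'w2c.png')
print(st()[0]['tool_pos'])
E
```

```text
2.3333 [ 0.5439304  -0.07428332  0.07925647] [2.73283819 1.56020982 2.87668815] [ 0.05453073  1.55677353 -0.09896808] 0.000655282572710218 qv 0.054315873304187634
[[-0.0102 -0.1433  0.9896]
 [ 0.0028  0.9897  0.1434]
 [-0.9999  0.0042 -0.0097]]
rel ridge: along 0.013705098225309931 across -0.0036019383642073573 up 0.037256473981957756
shift to 30mm above [ 0.00721986 -0.00031757  0.00367288]
[ 0.54528577 -0.0737368   0.08203486]
```

View pics/w2c.png

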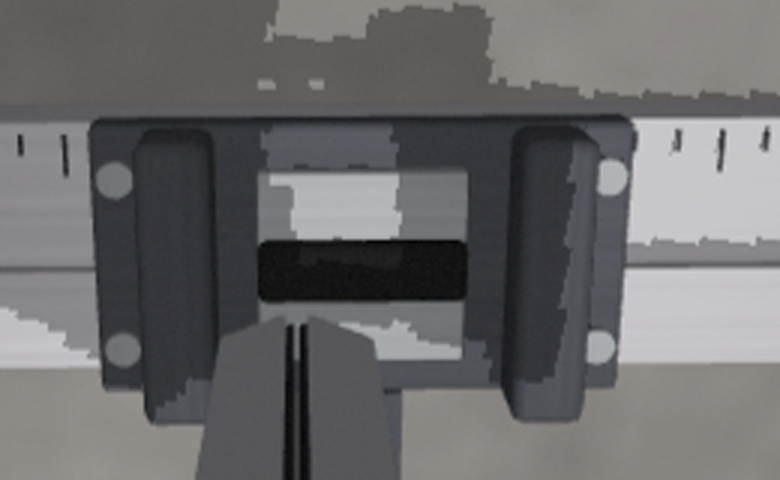

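```bash
python3 - <<'E'
from h import *
c=lambda u,v:((u+.5)/3+219.5,(v+.5)/3+179.5)
print(back('w2',c(363,270),.042))
a=[back('w2',c(*p),.0515) for p in [(140,135),(205,135),(212,418),(148,420)]];b=[back('w2',c(*p),.0515) for p in [(518,130),(592,132),(580,416),(510,420)]]
a=np.mean(a,0);b=np.mean(b,0);print(a,b,(a+b)/2,np.linalg.norm(a-b),(a-b)/np.linalg.norm(a-b))
print('stop face',back('w2',(115,258),.038))
E
python3 s.py
```

```text
[ 0.54640592 -0.05944109  0.042     ]
[ 0.55130488 -0.09872877  0.0515    ] [ 0.53972818 -0.02150581  0.0515    ] [ 0.54551653 -0.06011729  0.0515    ] 0.0780858897809609 [ 0.14825588 -0.98894903  0.        ]
stop face [ 0.5607163  -0.20664108  0.038     ]
2.3833 [ 0.54528577 -0.0737368   0.08203486] [2.67598551 1.56463433 2.8211081 ] [-0.68345729 -0.32841639  1.22498492] 0.0005134961816105366 qv 0.052584743233525716
[[-0.0058 -0.1446  0.9895]
 [ 0.0019  0.9895  0.1446]
 [-1.      0.0028 -0.0055]]
rel ridge: along 0.013361592113438622 across -0.002181474583093394 up 0.040034859217665815
shift to 30mm above [ 0.01002089 -0.00066421  0.00223726]
```

Both cameras agree on the ridge to within about 1 mm. I'll descend close to it.

>>> {"fn": "send_rows", "kwargs": {"increments": [[-1, 0.01, 0, 0, 0], [-1, 0.02, 0, 0, 0], [-1, 0.028, 0, 0, 0], [-1, 0.032, 0, 0, 0], [-1, 0.032, 0, 0, 0]]}}

```text
time: 2.8
tool_pos: [0.5463, -0.0731, 0.0515]
ee_rot: [2.709, 1.569, 2.857]
wrist_force: [-0.3, -0.2, 0.7]
width: 0.0008
```

>>> {"fn": "send_rows", "kwargs": {"increments": [[-1, 0, 0, 0, 0], [-1, 0, 0, 0, 0], [-1, 0, 0, 0, 0]]}}

```text
time: 3.05
tool_pos: [0.5477, -0.0739, 0.0533]
ee_rot: [-0.328, 1.569, -0.182]
wrist_force: [0.2, -0.3, -0.5]
width: 0.0007
```

```bash
python3 s.py
```

```text
3.05 [ 0.54767643 -0.07392668  0.05330543] [-0.32834367  1.56941257 -0.18201529] [ 0.19782371 -0.34750516 -0.48753292] 0.0007228747694531883 qv 0.0022827552907827274
[[ 1.400e-03 -1.458e-01  9.893e-01]
 [-3.000e-04  9.893e-01  1.458e-01]
 [-1.000e+00 -4.000e-04  1.300e-03]]
rel ridge: along 0.013897276384745489 across 0.0001561193144047715 up 0.011305432937700227
shift to 30mm above [-0.01869471 -0.00011102 -0.00013167]
```

>>> {"fn": "send_rows", "kwargs": {"increments": [[-1, 0.003, 0, 0, 0], [-1, 0.006, 0, 0, 0], [-1, 0.008, 0, 0, 0], [-1, 0.0095, 0, 0, 0], [-1, 0.0105, 0, 0, 0]]}}

```text
time: 3.47
tool_pos: [0.5469, -0.0739, 0.0416]
ee_rot: [2.656, 1.57, 2.802]
wrist_force: [-0.4, 0.2, 0.1]
width: 0.0006
```

>>> {"fn": "send_rows", "kwargs": {"increments": [[-1, 0.0005, 0, 0, 0], [-1, 0.001, 0, 0, 0], [-1, 0.0015, 0, 0, 0], [-1, 0.002, 0, 0, 0]]}}

```text
time: 3.8
tool_pos: [0.5473, -0.0739, 0.0401]
ee_rot: [-0.03, 1.571, 0.116]
wrist_force: [-0.7, 0.4, -0.0]
width: 0.0008
```

>>> {"fn": "send_rows", "kwargs": {"increments": [[-1, 0.0005, 0, 0, 0], [-1, 0.001, 0, 0, 0], [-1, 0.0015, 0, 0, 0], [-1, 0.0015, 0, 0, 0]]}}

```text
time: 4.13
tool_pos: [0.5471, -0.0739, 0.0385]
ee_rot: [2.14, 1.571, 2.286]
wrist_force: [0.0, -0.2, -0.9]
width: 0.0006
```

```bash
python3 s.py
```

```text
4.1333 [ 0.5471327  -0.07386185  0.03847765] [2.139629   1.57066276 2.28586483] [ 0.03670461 -0.23451514 -0.91509018] 0.0006043781094620737 qv 0.0027095203676074354
[[-1.000e-04 -1.457e-01  9.893e-01]
 [ 1.000e-04  9.893e-01  1.457e-01]
 [-1.000e+00  1.000e-04 -1.000e-04]]
rel ridge: along 0.013754022482522792 across -0.0003723925978394992 up -0.0035223532459451937
shift to 30mm above [-0.03352241 -0.00024229  0.00036993]
```

```bash
python3 - <<'E'
from h import *
snap('wrist','w3.png');crop('w3',220,180,480,340,3,'w3c.png');snap('side','s3.png');crop('s3',280,240,380,320,7,'s3c.png')
E
```

```text
(no output)
```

View pics/w3c.png

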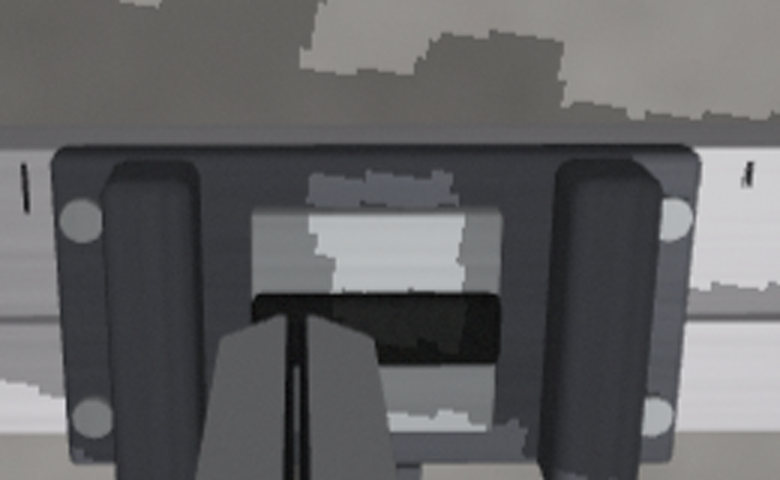

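View pics/s3c.png

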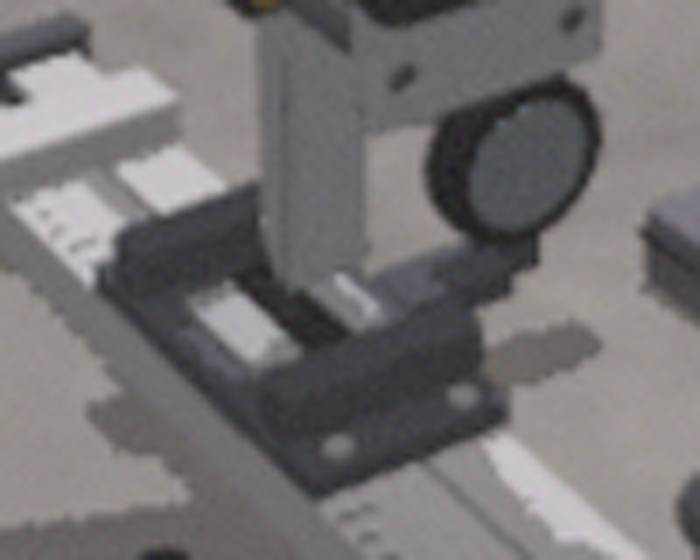

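```bash
python3 - <<'E'
from h import *
o,R=st();p=o['tool_pos'];print(p)
print('w3c',(proj('w3',p)-[219.5,179.5])*3-.5,'s3c',(proj('s3',p)-[279.5,239.5])*7-.5)
r=np.array([.5455,-.0602,.042]);print('ridge w3c',(proj('w3',r)-[219.5,179.5])*3-.5,'s3c',(proj('s3',r)-[279.5,239.5])*7-.5)
for z in (.04,.05,.06,.07):
  q=np.r_[p[:2],z];print(z,(proj('s3',q)-[279.5,239.5])*7-.5,(proj('w3',q)-[219.5,179.5])*3-.5)
c=lambda u,v:((u+.5)/3+219.5,(v+.5)/3+179.5)
print('ridge from w3',back('w3',c(376,328),.042))
print('tip row',back('w3',c(297,316),.042))
E
```

```text
[ 0.54719574 -0.07388164  0.03856248]
w3c [297.77194342 315.06685596] s3c [321.70041372 335.85216758]
ridge w3c [373.35851389 323.86492972] s3c [295.9633062  300.89193999]
0.04 [321.62367981 331.56657863] [297.7807178 318.056143 ]
0.05 [321.08644963 301.56227143] [297.84503164 339.96682225]
0.06 [320.54313827 271.2183306 ] [297.91567757 364.03473953]
0.07 [319.9936419  240.52895658] [297.99363914 390.59497999]
ridge from w3 [ 0.54623315 -0.05958926  0.042     ]
tip row [ 0.54599785 -0.07420399  0.042     ]
```

```bash
python3 - <<'E'
from h import *
o,R=st();p=o['tool_pos']
d=np.load('pics/w3.npz');T=d['T'];print(T[:3,3]-p, T[:3,2])
r=np.array([.5462,-.0596,.042]);print('depth by geometry',(T[:3,:3].T@(r-T[:3,3]))[2])
for a in(-.0125,.0125):
  for b in(-.008,.008):
    for z in (0,.015):
      q=p+R@np.array([-z,a,b]);print(a,b,z,(proj('s3',q)-[279.5,239.5])*7-.5,(proj('w3',q)-[219.5,179.5])*3-.5)
crop('s3',200,100,460,300,3,'s3d.png')
for x,nm in [(0,'tip'),(-.097,'body')]:
  for b in (-.0885,.0885): q=p+R@np.array([x,b,0]);print(nm,(proj('s3',q)-[199.5,99.5])*3-.5)
E
```

```text
[-0.08144195 -0.01222204  0.20010037] [ 0.2818676   0.04121349 -0.95856774]
depth by geometry 0.2122821567047542
-0.0125 -0.008 0 [321.24895943 368.06713764] [229.53995358 274.49280341]
-0.0125 -0.008 0.015 [320.42572938 322.62942498] [224.6931687  305.14176185]
-0.0125 0.008 0 [371.0345324  348.96403534] [230.96937812 354.8266576 ]
-0.0125 0.008 0.015 [370.64176587 303.72394877] [226.33246256 390.47349006]
0.0125 -0.008 0 [272.99620272 322.90771472] [366.00661138 274.45469007]
0.0125 -0.008 0.015 [271.78442266 278.03109888] [371.03949983 305.10228124]
0.0125 0.008 0 [322.1391937  304.54161307] [364.577486   354.79267373]
0.0125 0.008 0.015 [321.34669291 259.86035275] [369.39634271 390.43868375]
tip [457.09213582 636.95643463]
tip [308.91772262 500.33823072]
body [459.49157202 499.60892403]
body [303.08334651 375.43640727]
```

View pics/s3d.png

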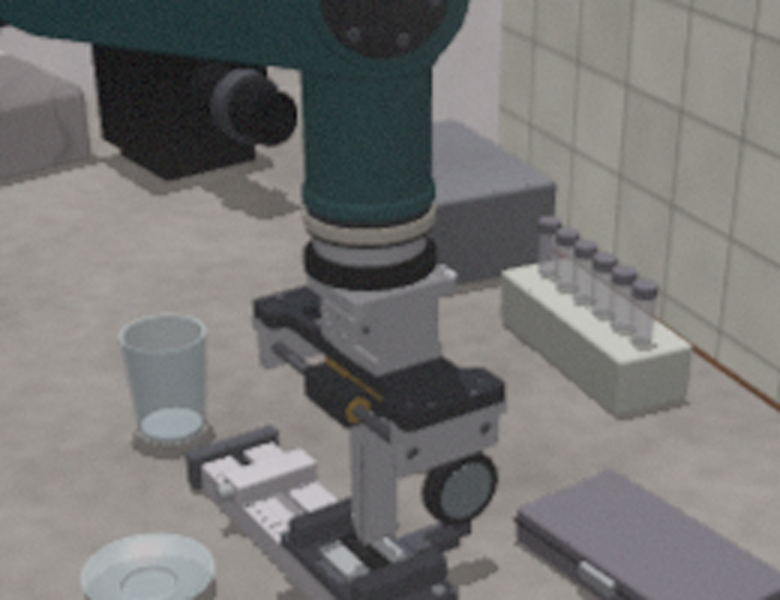

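View pics/w3.png

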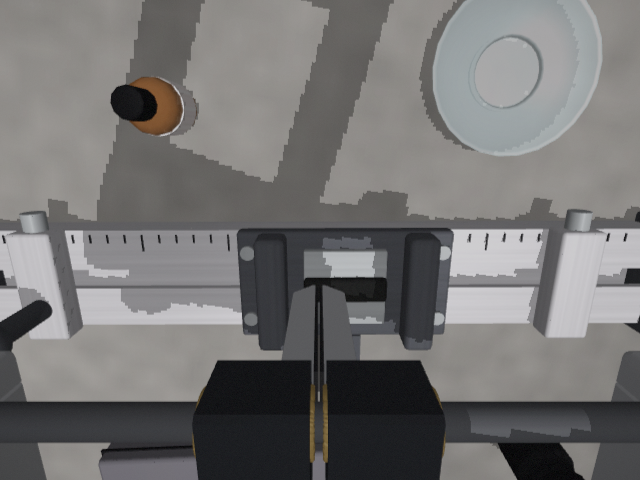

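```bash
python3 - <<'E'
from h import *
crop('wrist0',120,260,320,410,4,'w0c.png')
crop('s3',300,200,360,290,8,'s3e.png')
# tip corners in tool frame -> wrist image; use w3 calibration w/ tool pose
o,R=st();p=o['tool_pos'];d=np.load('pics/w3.npz');T=d['T']
A=np.eye(4);A[:3,:3]=R;A[:3,3]=p
C=np.linalg.inv(A)@T;print(C.round(4))
K=d['K']
def pj(q):
    c=C[:3,:3].T@(np.array(q)-C[:3,3]);u=K@c;return u[:2]/u[2]
for x in (0,-.01,-.02):
  for y in (.047,.0595):
    for z in (-.008,.008):
      print(x,y,z,(pj([x,-y,z])-[119.5,259.5])*4,(pj([x,y,z])))
E
```

```text
[[ 3.000e-04 -2.848e-01  9.586e-01 -2.001e-01]
 [ 1.000e+00 -3.000e-04 -4.000e-04 -2.000e-04]
 [ 4.000e-04  9.586e-01  2.848e-01 -8.230e-02]
 [ 0.000e+00  0.000e+00  0.000e+00  1.000e+00]]
0 0.047 -0.008 [455.64659591  46.72719269] [404.44986109 271.13402945]
0 0.047 0.008 [462.81117805 153.83140095] [402.65829066 297.91525712]
0 0.0595 -0.008 [364.68523601  46.752597  ] [427.19840814 271.12767608]
0 0.0595 0.008 [373.75483778 153.85405286] [424.93024258 297.90959214]
-0.01 0.047 -0.008 [439.60880016  73.33045107] [408.50091163 277.78370177]
-0.01 0.047 0.008 [447.45499912 184.78824677] [406.53797794 305.65376744]
-0.01 0.0595 -0.008 [344.36152385  73.35646264] [432.32172956 277.77719642]
-0.01 0.0595 0.008 [354.29443401 184.81127137] [429.83672802 305.64800917]
-0.02 0.047 -0.008 [421.9847596  102.56494889] [412.95270816 285.09118608]
-0.02 0.047 0.008 [430.61487822 218.73660259] [410.79264231 314.14021538]
-0.02 0.0595 -0.008 [322.02770796 102.59156656] [437.95188206 285.08452902]
-0.02 0.0595 0.008 [332.95351988 218.75996789] [435.21744278 314.13437179]
```

View pics/w0c.png

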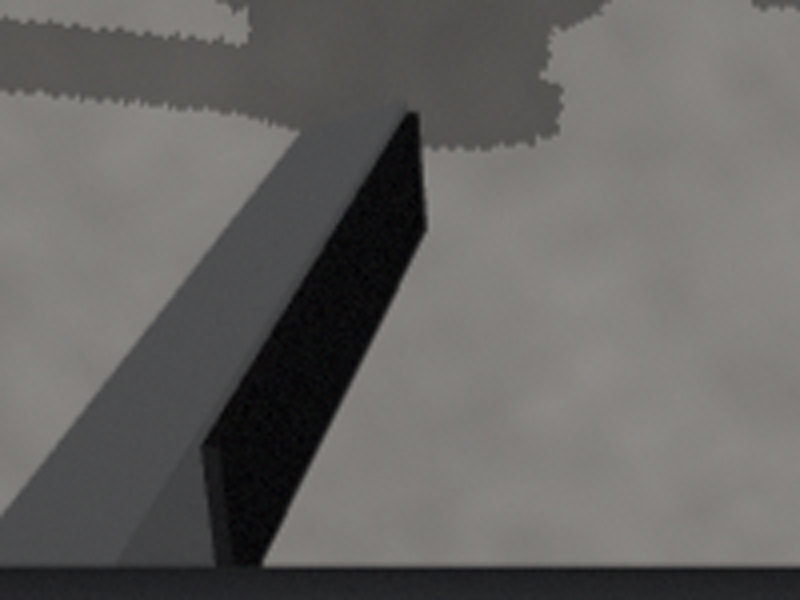

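View pics/s3e.png

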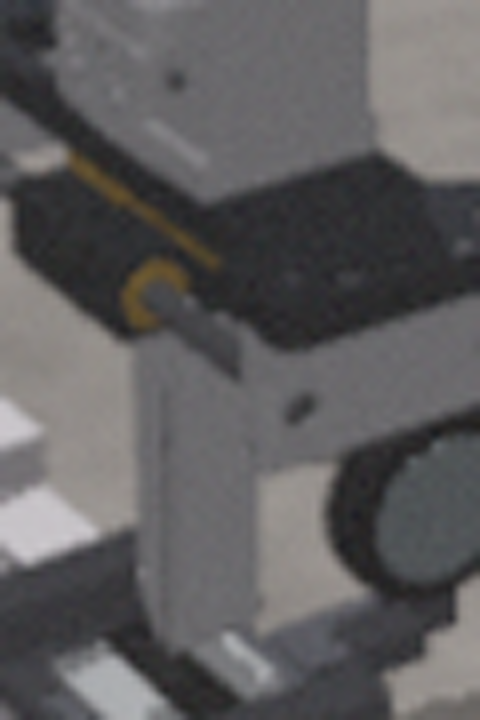

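The pictures show the real finger ends about 20 mm behind the nominal TCP: wrist pad corners and the side view agree, and there is no contact force at z=0.0385. So I expect contact at TCP z≈0.02. I'll go on in small steps and watch the force.

>>> {"fn": "send_rows", "kwargs": {"increments": [[-1, 0.002, 0, 0, 0], [-1, 0.004, 0, 0, 0], [-1, 0.006, 0, 0, 0], [-1, 0.008, 0, 0, 0], [-1, 0.009, 0, 0, 0]]}}

```text
time: 4.65
tool_pos: [0.5469, -0.0738, 0.029]
ee_rot: [2.606, 1.57, 2.752]
wrist_force: [0.5, -0.2, -1.3]
width: 0.0001
```

>>> {"fn": "send_rows", "kwargs": {"increments": [[-1, 0.001, 0, 0, 0], [-1, 0.002, 0, 0, 0], [-1, 0.003, 0, 0, 0], [-1, 0.003, 0, 0, 0]]}}

```text
time: 4.98
tool_pos: [0.5471, -0.0739, 0.0264]
ee_rot: [2.484, 1.57, 2.63]
wrist_force: [-0.5, 0.3, -0.2]
width: 0.0005
```

```bash
python3 s.py; python3 - <<'E'
from h import *
snap('side','s4.png');crop('s4',280,240,380,320,7,'s4c.png')
snap('wrist','w4.png');crop('w4',220,180,480,340,3,'w4c.png')
E
```

```text
4.9833 [ 0.5470798  -0.07387545  0.02635241] [2.48413808 1.57048585 2.63030178] [-0.48184544  0.26291137 -0.18693917] 0.000489148686658653 qv 0.002870553650009848
[[-3.000e-04 -1.456e-01  9.893e-01]
 [ 2.000e-04  9.893e-01  1.456e-01]
 [-1.000e+00  2.000e-04 -2.000e-04]]
rel ridge: along 0.013759778708555511 across -0.0004267070208428363 up -0.015647593198075627
shift to 30mm above [-0.04564774 -0.00023163  0.00041545]
```

View pics/s4c.png

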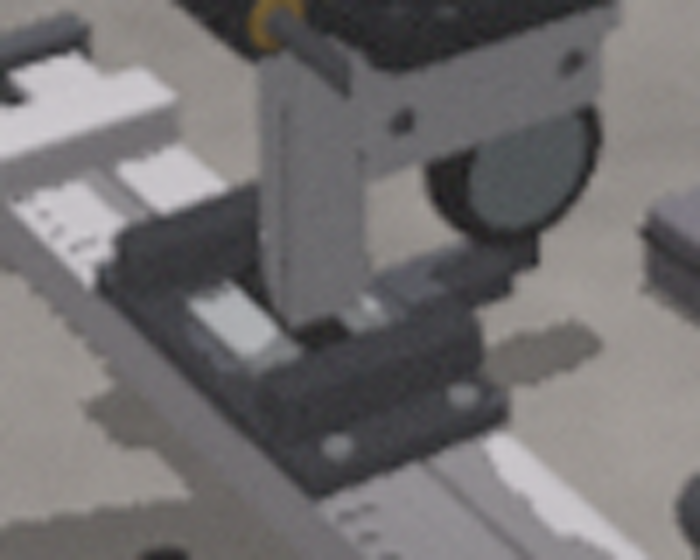

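View pics/w4c.png

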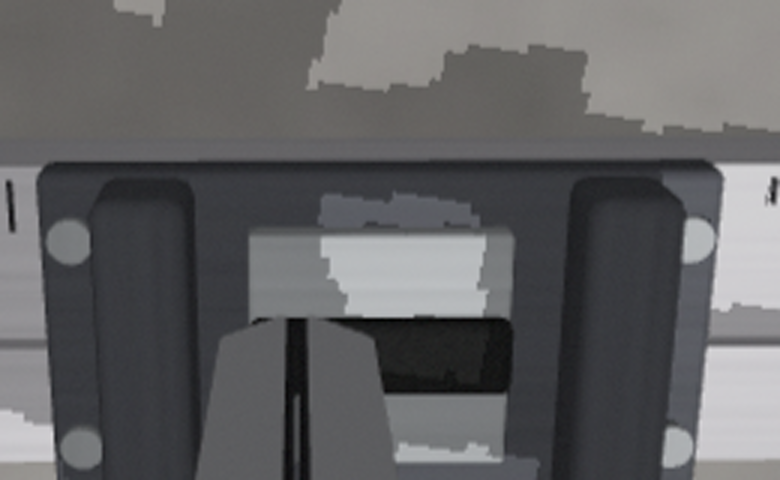

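>>> {"fn": "send_rows", "kwargs": {"increments": [[-1, 0.001, 0, 0, 0], [-1, 0.002, 0, 0, 0], [-1, 0.003, 0, 0, 0], [-1, 0.003, 0, 0, 0]]}}

```text
time: 5.42
tool_pos: [0.547, -0.0738, 0.0233]
ee_rot: [2.616, 1.57, 2.762]
wrist_force: [-0.1, 0.1, -0.4]
width: 0.0005
```

>>> {"fn": "send_rows", "kwargs": {"increments": [[-1, 0.0005, 0, 0, 0], [-1, 0.001, 0, 0, 0], [-1, 0.0015, 0, 0, 0], [-1, 0.0015, 0, 0, 0]]}}

```text
time: 5.75
tool_pos: [0.5471, -0.0739, 0.0219]
ee_rot: [2.276, 1.571, 2.422]
wrist_force: [-0.1, -0.4, 0.6]
width: 0.0006
```

```bash
python3 s.py
```

```text
5.75 [ 0.54709258 -0.07387671  0.0219473 ] [2.27625279 1.57057394 2.42240881] [-0.10853133 -0.44369795  0.58545046] 0.0006478191749702081 qv 0.0023972790121046025
[[-2.000e-04 -1.456e-01  9.893e-01]
 [ 1.000e-04  9.893e-01  1.456e-01]
 [-1.000e+00  2.000e-04 -1.000e-04]]
rel ridge: along 0.013762886809841888 across -0.0004142493565918134 up -0.02005270483893254
shift to 30mm above [-0.0500528 -0.0002287  0.000407 ]
```

>>> {"fn": "send_rows", "kwargs": {"increments": [[-1, 0.0005, 0, 0, 0], [-1, 0.001, 0, 0, 0], [-1, 0.001, 0, 0, 0]]}}

```text
time: 6.0
tool_pos: [0.5473, -0.0739, 0.0212]
ee_rot: [0.148, 1.571, 0.295]
wrist_force: [0.6, 0.2, 0.6]
width: 0.0006
```

>>> {"fn": "send_rows", "kwargs": {"increments": [[-1, 0.0005, 0, 0, 0], [-1, 0.001, 0, 0, 0], [-1, 0.001, 0, 0, 0]]}}

```text
time: 6.25
tool_pos: [0.5477, -0.0739, 0.0208]
ee_rot: [-0.13, 1.57, 0.016]
wrist_force: [-0.5, 0.6, 3.6]
width: 0.0006
```

```bash
python3 s.py; python3 - <<'E'
from h import *
snap('side','s5.png');crop('s5',280,240,380,320,7,'s5c.png')
E
```

```text
6.25 [ 0.54765396 -0.07387848  0.02082214] [-0.13046399  1.56961744  0.01574585] [-0.48989715  0.61380307  3.62575826] 0.0005921341546543106 qv 0.001229496856490988
[[ 1.200e-03 -1.457e-01  9.893e-01]
 [ 0.000e+00  9.893e-01  1.457e-01]
 [-1.000e+00 -2.000e-04  1.200e-03]]
rel ridge: along 0.013846315737312195 across 0.00014090470858728798 up -0.021177864381491912
shift to 30mm above [-5.11779700e-02 -1.61505371e-04 -8.11149733e-05]
```

View pics/s5c.png

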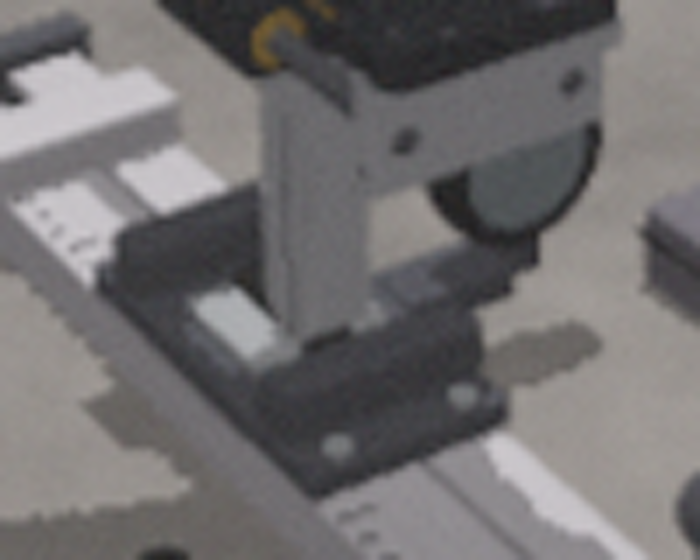

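Contact at TCP z≈0.0211 (3.6 N up). The pad at 4.5 mm down will be at z≈0.0166.

>>> {"fn": "send_rows", "kwargs": {"increments": [[-1, 0.0005, 0, 0, 0], [-1, 0.001, 0, 0, 0], [-1, 0.0015, 0, 0, 0], [-1, 0.002, 0, 0, 0], [-1, 0.002, 0, 0, 0]]}}

```text
time: 6.72
tool_pos: [0.5483, -0.0739, 0.0201]
ee_rot: [-0.195, 1.568, -0.049]
wrist_force: [-1.6, 1.6, 10.0]
width: 0.0004
```

>>> {"fn": "send_rows", "kwargs": {"increments": [[-1, 0.0005, 0, 0, 0], [-1, 0.001, 0, 0, 0], [-1, 0.0015, 0, 0, 0], [-1, 0.0015, 0, 0, 0]]}}

```text
time: 7.05
tool_pos: [0.5491, -0.0742, 0.0193]
ee_rot: [-0.304, 1.566, -0.158]
wrist_force: [-1.7, 1.0, 11.2]
width: 0.0006
```

```bash
python3 s.py
```

```text
7.05 [ 0.54914843 -0.07416936  0.01926755] [-0.30396773  1.56585938 -0.15774713] [-1.66283164  1.03870541 11.22839006] 0.0005627639677556773 qv 0.0038703399575826442
[[ 4.900e-03 -1.457e-01  9.893e-01]
 [-8.000e-04  9.893e-01  1.457e-01]
 [-1.000e+00 -1.500e-03  4.700e-03]]
rel ridge: along 0.014351534397883151 across 0.0015771468166193247 up -0.0227324524636422
shift to 30mm above [-0.05273976  0.00027394 -0.00132865]
```

>>> {"fn": "send_rows", "kwargs": {"increments": [[-1, 0.0005, 0, -0.0003, 0], [-1, 0.001, 0, -0.0006, 0], [-1, 0.0015, 0, -0.0009, 0], [-1, 0.0015, 0, -0.001, 0]]}}

```text
time: 7.38
tool_pos: [0.5496, -0.0744, 0.0187]
ee_rot: [-0.274, 1.562, -0.128]
wrist_force: [1.0, 1.4, 11.1]
width: 0.0002
```

```bash
python3 s.py
```

```text
7.3833 [ 0.54960997 -0.07441679  0.01873328] [-0.27415054  1.56244801 -0.12792542] [ 0.99554929  1.3534077  11.14165921] 0.00024714636531750965 qv 0.0023106818527945956
[[ 0.0083 -0.1457  0.9893]
 [-0.0011  0.9893  0.1457]
 [-1.     -0.0023  0.008 ]]
rel ridge: along 0.014663488415180772 across 0.0019977764415064977 up -0.023266720777615088
shift to 30mm above [-0.05328242  0.00054351 -0.00156949]
```

>>> {"fn": "send_rows", "kwargs": {"increments": [[-1, 0.0005, 0, -0.0003, 0], [-1, 0.001, 0, -0.0006, 0], [-1, 0.0015, 0, -0.0009, 0], [-1, 0.002, 0, -0.001, 0], [-1, 0.002, 0, -0.001, 0]]}}

```text
time: 7.8
tool_pos: [0.5504, -0.0747, 0.0179]
ee_rot: [-0.259, 1.558, -0.113]
wrist_force: [3.2, 1.6, 13.0]
width: 0.0007
```

```bash
python3 s.py
```

```text
7.8 [ 0.55036467 -0.07466198  0.01788671] [-0.25934373  1.55845549 -0.11307299] [ 3.22929922  1.61312278 12.99239439] 0.0006931674253380109 qv 0.003508055788862887
[[ 0.0123 -0.1457  0.9892]
 [-0.0014  0.9893  0.1458]
 [-0.9999 -0.0032  0.0119]]
rel ridge: along 0.015015870504075518 across 0.002708775456258589 up -0.024113288595177064
shift to 30mm above [-0.05414469  0.00084526 -0.00206285]
```

```bash
python3 - <<'E'
from h import *
snap('wrist','w6.png');crop('w6',220,180,480,340,3,'w6c.png')
E
```

```text
(no output)
```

View pics/w6c.png

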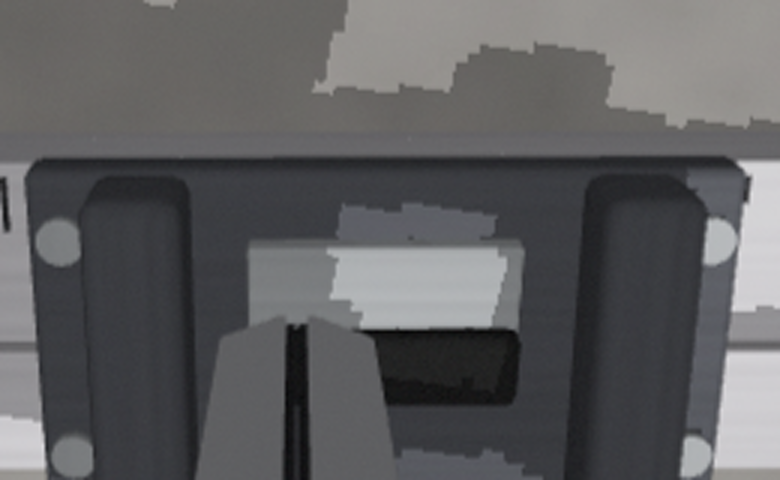

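The far half of the plate has sunk below the deck, so the pad is tilted (about 0.15 rad by depth). I'll start the slide gently.

>>> {"fn": "send_rows", "kwargs": {"increments": [[-1, 0.0005, -0.001, 0, 0], [-1, 0.0005, -0.002, 0, 0], [-1, 0.0005, -0.004, 0, 0], [-1, 0.0005, -0.006, 0, 0], [-1, 0.0005, -0.008, 0, 0]]}}

```text
time: 8.27
tool_pos: [0.5518, -0.0826, 0.0176]
ee_rot: [-0.258, 1.558, -0.112]
wrist_force: [2.5, 2.2, 14.3]
width: 0.0006
```

```bash
python3 s.py; python3 - <<'E'
from h import *
snap('wrist','w7.png');crop('w7',220,180,480,340,3,'w7c.png')
E
```

```text
8.2667 [ 0.55178585 -0.0826006   0.01760907] [-0.25848727  1.55791202 -0.11206433] [ 2.54094773  2.24329127 14.29072128] 0.0006348878066139527 qv 0.04094880977265491
[[ 0.0128 -0.1459  0.9892]
 [-0.0014  0.9893  0.1459]
 [-0.9999 -0.0033  0.0125]]
rel ridge: along 0.02307679007665889 across 0.0029598097687398473 up -0.024390929564284444
shift to 30mm above [-0.05445313  0.00889877 -0.00227818]
```

View pics/w7c.png

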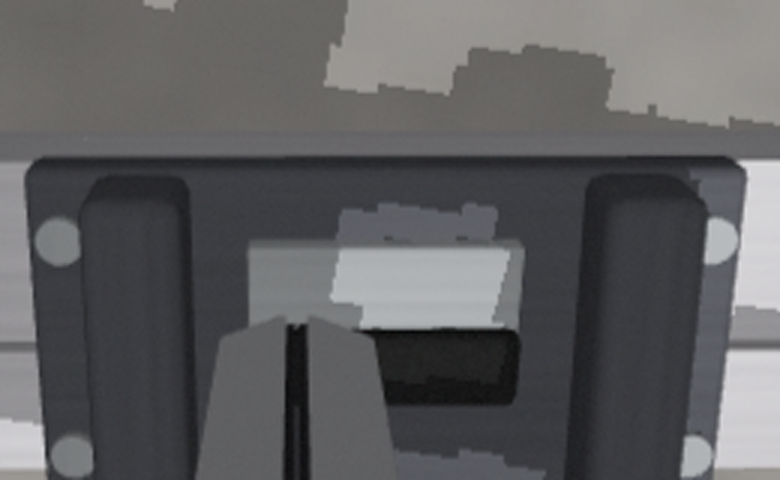

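The carriage followed the tip with the same relative view and low lateral force. Continuing.

>>> {"fn": "send_rows", "kwargs": {"increments": [[-1, 0, -0.004, 0, 0], [-1, 0, -0.009, 0, 0], [-1, 0, -0.014, 0, 0], [-1, 0.0001, -0.019, 0, 0], [-1, 0.0001, -0.024, 0, 0]]}}

```text
time: 8.73
tool_pos: [0.5554, -0.1065, 0.0176]
ee_rot: [-0.279, 1.558, -0.132]
wrist_force: [2.4, 1.7, 13.3]
width: 0.0009
```

```bash
python3 s.py
```

```text
8.7333 [ 0.5553724  -0.10654717  0.01761173] [-0.27862599  1.55769639 -0.13216555] [ 2.43268149  1.6679635  13.28683871] 0.0008553751776966122 qv 0.09825152265842235
[[ 0.013  -0.1459  0.9892]
 [-0.0017  0.9893  0.1459]
 [-0.9999 -0.0036  0.0126]]
rel ridge: along 0.04729037121435151 across 0.0030241115144542443 up -0.02438826683730689
shift to 30mm above [-0.05454144  0.03309549 -0.00232321]
```

>>> {"fn": "send_rows", "kwargs": {"increments": [[-1, 0, -0.005, 0, 0], [-1, 0, -0.01, 0, 0], [-1, 0, -0.015, 0, 0], [-1, 0.0001, -0.02, 0, 0], [-1, 0.0001, -0.025, 0, 0]]}}

```text
time: 9.15
tool_pos: [0.5591, -0.1315, 0.0176]
ee_rot: [-0.31, 1.557, -0.163]
wrist_force: [3.3, 1.9, 13.6]
width: 0.0003
```

>>> {"fn": "send_rows", "kwargs": {"increments": [[-1, 0, -0.005, 0, 0], [-1, 0, -0.01, 0, 0], [-1, 0, -0.015, 0, 0], [-1, 0.0001, -0.02, 0, 0], [-1, 0.0001, -0.023, 0, 0]]}}

```text
time: 9.57
tool_pos: [0.5625, -0.1548, 0.0177]
ee_rot: [-0.373, 1.557, -0.227]
wrist_force: [2.4, 1.9, 14.2]
width: 0.0003
```

```bash
python3 s.py; python3 - <<'E'
from h import *
snap('wrist','w8.png');snap('top','t8.png');crop('t8',330,190,490,310,5,'t8c.png')
E
```

```text
9.5667 [ 0.56251664 -0.15478795  0.01769104] [-0.37316326  1.55705985 -0.22707731] [ 2.41017887  1.94522478 14.23248658] 0.0002653355617915332 qv 0.05192175675174537
[[ 0.0134 -0.1455  0.9893]
 [-0.0031  0.9893  0.1456]
 [-0.9999 -0.005   0.0128]]
rel ridge: along 0.09605727009725004 across 0.003073592127427448 up -0.024308956422293006
shift to 30mm above [-0.05475398  0.08178441 -0.00237002]
```

View pics/w8.png

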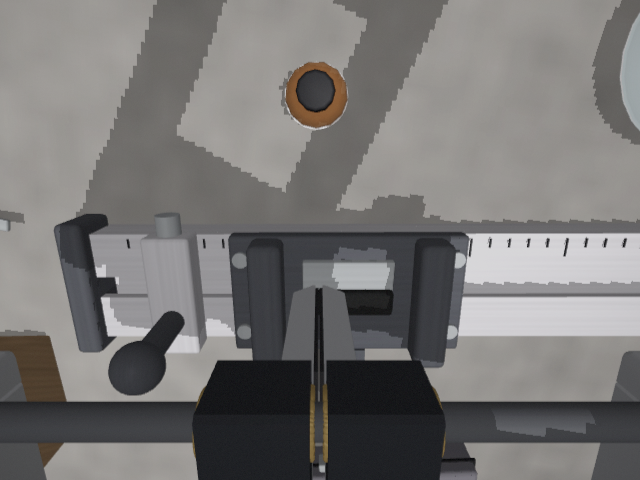

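```bash
python3 - <<'E'
from h import *
snap('side','s8.png');crop('s8',290,200,430,340,4.2,'s8c.png')
E
```

```text
(no output)
```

View pics/s8c.png

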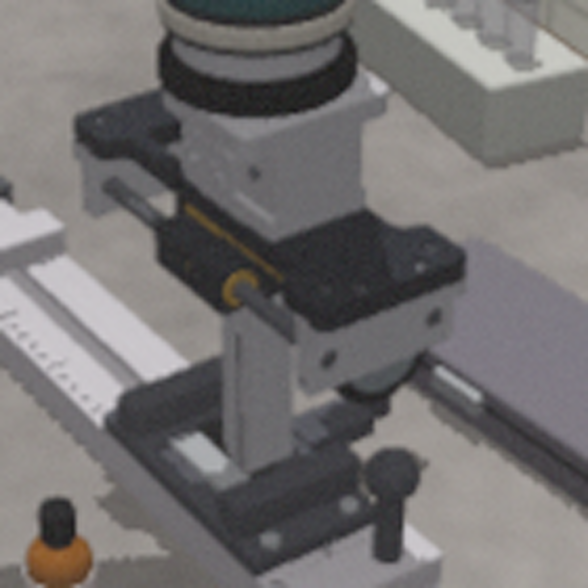

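View pics/t8c.png

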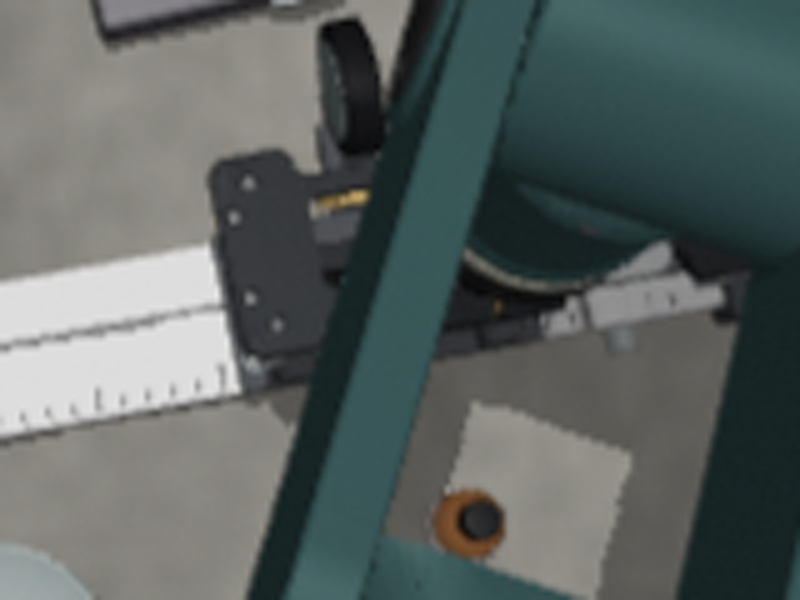

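```bash
python3 - <<'E'
from h import *
o,R=st();p=o['tool_pos']
f=lambda q:(proj('s8',q)-[289.5,199.5])*4.2-.5
for z in (.08,.09,.1,.11,.12):
  print(z,[f(p*[1,1,0]+R@np.array([0,-.0885,b])*[1,1,0]+[0,0,z]).round(0) for b in (-.0375,.0375)])
b=np.array([.5833+.0,-.2284,.089]);print('balltop',f(b)); print('gap rows')
e=np.array([.1455,-.9894,0])
for z in (.09,.1,.11): print(f(p*[1,1,0]+[0,0,z]-R[:,1]*.0125))
E
```

```text
0.08 [array([316., 533.]), array([471., 465.])]
0.09 [array([317., 512.]), array([473., 444.])]
0.1 [array([317., 491.]), array([475., 423.])]
0.11 [array([318., 470.]), array([477., 402.])]
0.12 [array([319., 448.]), array([479., 381.])]
balltop [395.30672748 452.5195186 ]
gap rows
[280.28080293 378.31269037]
[280.73544183 358.25159777]
[281.19584015 337.93636897]
```

The bracket bottom is at about 0.14 m, well above the ball and lens, and about 16 mm remains.

>>> {"fn": "send_rows", "kwargs": {"increments": [[-1, 0.0001, -0.004, 0, 0], [-1, 0.0001, -0.007, 0, 0], [-1, 0.0001, -0.01, 0, 0], [-1, 0.0001, -0.012, 0, 0], [-1, 0.0001, -0.013, 0, 0]]}}

```text
time: 10.13
tool_pos: [0.5645, -0.1675, 0.0177]
ee_rot: [-0.383, 1.557, -0.236]
wrist_force: [4.0, 2.0, 13.3]
width: 0.0006
```

>>> {"fn": "send_rows", "kwargs": {"increments": [[-1, 0, -0.001, 0, 0], [-1, 0, -0.0015, 0, 0], [-1, 0, -0.002, 0, 0]]}}

```text
time: 10.38
tool_pos: [0.5647, -0.1693, 0.0177]
ee_rot: [-0.375, 1.557, -0.228]
wrist_force: [3.4, 1.3, 14.4]
width: 0.0004
```

```bash
python3 s.py; python3 - <<'E'
from h import *
snap('wrist','w9.png');crop('w9',60,200,320,390,3,'w9c.png')
E
```

```text
10.3833 [ 0.56472612 -0.16929276  0.01770818] [-0.3745965   1.55691726 -0.22826387] [ 3.36649615  1.26625685 14.38958188] 0.00041367084823074854 qv 0.008986407520491546
[[ 0.0135 -0.1458  0.9892]
 [-0.0031  0.9893  0.1458]
 [-0.9999 -0.0051  0.0129]]
rel ridge: along 0.11072919996283008 across 0.003149193553151443 up -0.024291821402118642
shift to 30mm above [-0.05481808  0.09645315 -0.00241353]
```

View pics/w9c.png

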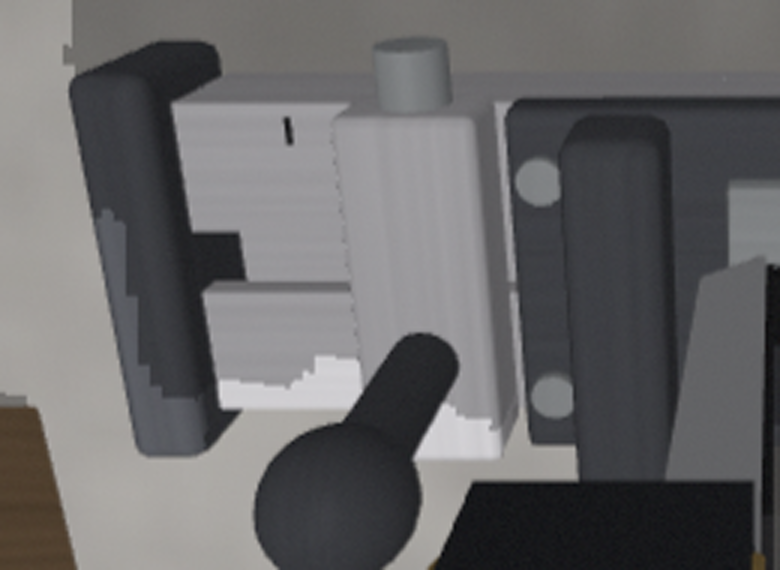

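A thin strip of rail (about 2 mm) still shows between the stop and the carriage, so I'll push on slowly.

>>> {"fn": "send_rows", "kwargs": {"increments": [[-1, 0, -0.0007, 0, 0], [-1, 0, -0.0014, 0, 0], [-1, 0, -0.002, 0, 0], [-1, 0, -0.0025, 0, 0]]}}

```text
time: 10.77
tool_pos: [0.5651, -0.1718, 0.0177]
ee_rot: [-0.382, 1.557, -0.235]
wrist_force: [3.4, 2.1, 14.4]
width: 0.0005
```

>>> {"fn": "send_rows", "kwargs": {"increments": [[-1, 0, -0.0005, 0, 0], [-1, 0, -0.001, 0, 0], [-1, 0, -0.001, 0, 0]]}}

```text
time: 11.02
tool_pos: [0.5652, -0.1726, 0.0177]
ee_rot: [-0.357, 1.557, -0.211]
wrist_force: [3.5, 2.1, 13.8]
width: 0.0004
```

```bash
python3 s.py; python3 - <<'E'
from h import *
snap('wrist','w10.png');crop('w10',60,200,320,390,3,'w10c.png')
E
```

```text
11.0167 [ 0.56518891 -0.17259857  0.01768629] [-0.35734294  1.55707212 -0.21098607] [ 3.47857431  2.08497159 13.79383444] 0.00041047349031428365 qv 0.002459183571540319
[[ 0.0134 -0.1458  0.9892]
 [-0.0029  0.9893  0.1459]
 [-0.9999 -0.0048  0.0129]]
rel ridge: along 0.11406716485568537 across 0.0031260846884342847 up -0.024313705014190667
shift to 30mm above [-0.0548287   0.09980626 -0.00238995]
```

View pics/w10c.png

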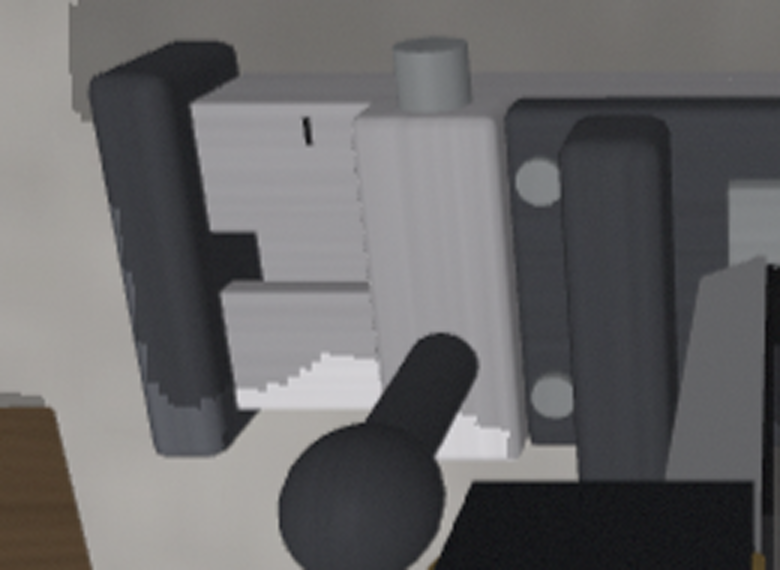

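>>> {"fn": "send_rows", "kwargs": {"increments": [[-1, 0, -0.0005, 0, 0], [-1, 0, -0.001, 0, 0], [-1, 0, -0.0015, 0, 0], [-1, 0, -0.0015, 0, 0]]}}

```text
time: 11.4
tool_pos: [0.5653, -0.1726, 0.0175]
ee_rot: [-0.167, 1.558, -0.02]
wrist_force: [2.5, 4.4, 14.3]
width: 0.0004
```

```bash
python3 s.py|tail -3
```

```text
[-9.999e-01 -2.200e-03  1.290e-02]]
rel ridge: along 0.11412654402834552 across 0.0032479530614676214 up -0.024483683677637584
shift to 30mm above [-0.05473695  0.1000103  -0.00248017]
```

The tip has stopped (1.5 mm commanded, 0.06 mm moved, force up by about 2.5 N), so the carriage is against the stop. I'll ease the push slightly, then lift straight up.

>>> {"fn": "send_rows", "kwargs": {"increments": [[-1, 0, 0.0007, 0, 0], [-1, -0.003, 0.0007, 0, 0], [-1, -0.006, 0.0007, 0, 0], [-1, -0.01, 0.0007, 0, 0], [-1, -0.015, 0.0007, 0, 0]]}}

```text
time: 11.82
tool_pos: [0.5588, -0.1722, 0.0264]
ee_rot: [2.689, 1.569, 2.836]
wrist_force: [0.4, -0.5, 0.2]
width: 0.0005
```

>>> {"fn": "send_rows", "kwargs": {"increments": [[-1, -0.01, 0, 0, 0], [-1, -0.025, 0, 0, 0], [-1, -0.05, 0, 0, 0], [-1, -0.08, 0, 0, 0], [-1, -0.11, 0, 0, 0]]}}

```text
time: 12.23
tool_pos: [0.5586, -0.1722, 0.1373]
ee_rot: [2.613, 1.568, 2.759]
wrist_force: [0.2, -0.0, -0.2]
width: 0.0007
```

```bash
python3 s.py; python3 - <<'E'
from h import *
snap('wrist','w11.png')
snap('side','s11.png');crop('s11',290,230,430,370,4.2,'s11c.png')
E
```

```text
12.2333 [ 0.55862505 -0.17218476  0.13731286] [2.61336422 1.56772123 2.75932009] [ 0.19358237 -0.04826562 -0.1650708 ] 0.0007341357208727926 qv 0.6912262101881299
[[-0.0029 -0.1454  0.9894]
 [ 0.0011  0.9894  0.1454]
 [-1.      0.0015 -0.0027]]
rel ridge: along 0.11270276312538421 across -0.0033077247040604364 up 0.09531285919995425
shift to 30mm above [0.06545676 0.09860161 0.00347582]
```

View pics/w11.png

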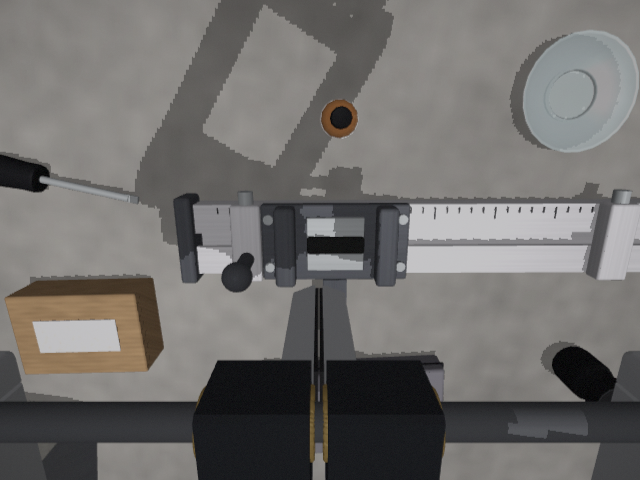

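View pics/s11c.png

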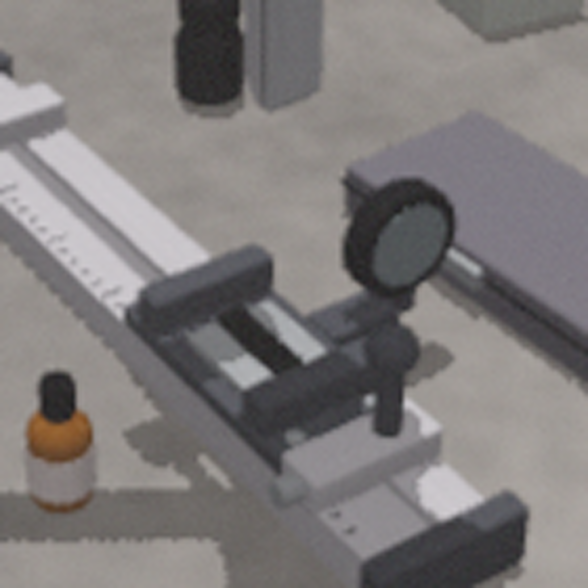

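>>> {"fn": "send_rows", "kwargs": {"increments": [[-1, -0.03, 0, 0, 0], [-1, -0.05, 0, 0, 0], [-1, -0.05, 0, 0, 0], [-1, -0.05, 0, 0, 0]]}}

```text
time: 12.67
tool_pos: [0.5599, -0.1726, 0.1872]
ee_rot: [-0.504, 1.57, -0.358]
wrist_force: [-0.0, -0.2, 0.2]
width: 0.0006
```

```bash
python3 - <<'E'
from h import *
snap('wrist','w12.png');crop('w12',170,170,430,320,3,'w12c.png');crop('s11',335,310,400,370,10,'s11d.png')
o,R=st();print(o['time'],o['tool_pos'],o['wrist_force'],abs(o['qvel']).max())
E
```

```text
12.7167 [ 0.55913811 -0.17227389  0.18554618] [-0.68646408  0.22615497 -0.73054412] 0.02950658853434842
```

View pics/w12c.png

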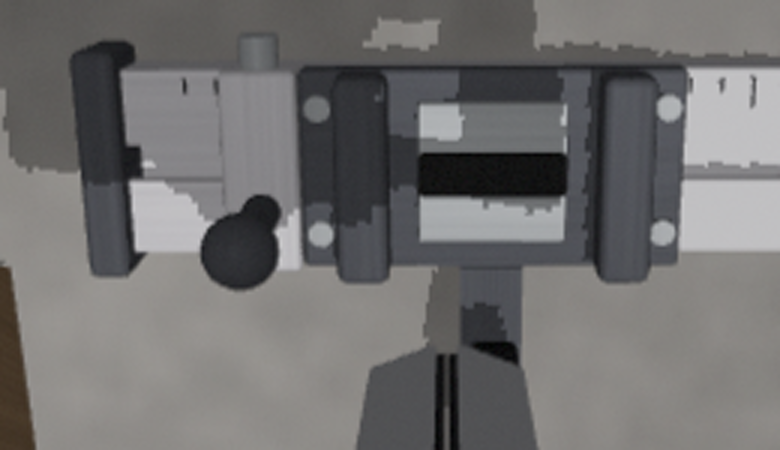

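View pics/s11d.png

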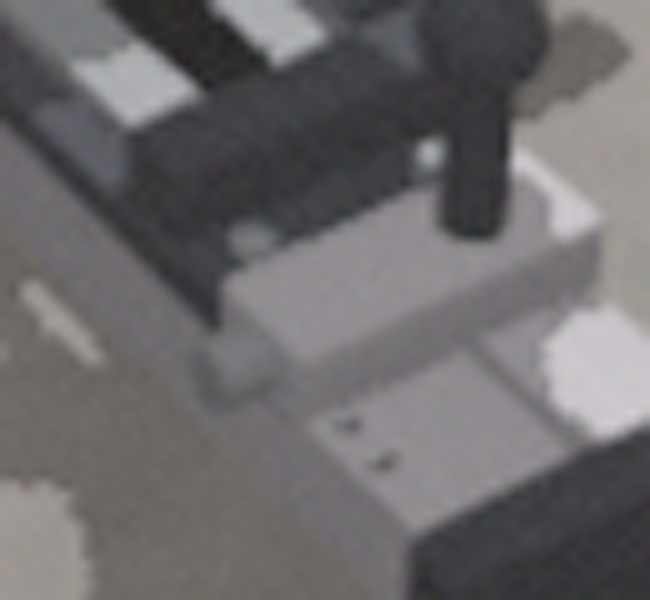

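```bash
python3 - <<'E'
from h import *
c=lambda u,v:((u+.5)/3+169.5,(v+.5)/3+169.5)
r=back('w12',c(493,174),.042);s=back('w12',c(260,160),.038);print(r,np.linalg.norm(r-[.546,-.0598,.042]),robot.get_obs()['wrist_force'])
print(robot.close_job())
E
```

```text
[ 0.56160461 -0.15835314  0.042     ] 0.09978088398957025 [-0.68646408  0.22615497 -0.73054412]
the job is handed in; nothing more can be done
None
```

I pressed the pad and pushed the carriage about 99 mm along the rail until it stopped against the marked stop. Then I lifted straight up and handed the job in at about 12.7 s.

- **Pressing:** I went to about 13–14 N. I did not read the tilt directly; depth and the far half of the plate sinking below the deck put it at about 0.15 rad, above the 0.11 needed. The carriage then slid with under 2 N along the rail.
- **At the stop:** The tip stalled, moving 0.06 mm for 1.5 mm commanded, with the push rising to about 4 N. I eased back slightly before lifting.
- **Last checks:** The ridge is about 100 mm from where it started. That compares with 97.6 mm predicted from the first pictures and 99 mm of tip travel, within the measuring error. The pictures show no gap at the stop and the pad back up. The tips are about 0.16 m above the pad, with no contact force beyond sensor noise. The oil bottle, dish, driver, tissue box, canister and slide box looked undisturbed in the last views. The beaker was not in them.
- **Disagreement:** The finger ends are about 21 mm behind the stated TCP. The wrist and side pictures showed this, and contact came at TCP z = 0.021 m instead of 0.042 m. I therefore set the pressing depth from the force and the contact point.

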